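# Caliper the hexagonal brass tube across its flats

### The arm

A 6-joint arm with a two-finger parallel gripper is mounted at the origin on the work surface. World frame = base frame: x ahead of the robot, y to its left, z up, the work surface at z = 0. Lengths are in m, angles in rad, forces in N, time in s.
With the tool pointing down it reaches from about 0.2 to 0.875 m from the base axis. Payload 3.4 kg.
Tool frame: the origin (TCP) lies on the centre line of the jaws, within the pads' length; the fingertips stand 22 mm ahead of it and the grasp point (between the pads) lies 3 mm ahead of it; z points along the fingers, y is the direction in which the jaws open and shut (so a half turn about z gives the same grasp; the last joint's range is limited). The gripper opens to 94 mm and grips with 3 to 60 N. Pads are 16 mm wide; open, the fingers measure 119 mm over their backs; the gripper's body (75 mm by 177 mm) begins 78 mm behind the grasp point.
Start: joints at [-0.121, 0.276, 1.505, -0, 1.361, -0.121], TCP at [0.575, -0, 0.227] pointing down, gripper open.
Joint ranges: [-2.89, 2.89], [-0.75, 2.08], [0.22, 2.7], [-1.18, 4.32], [0.11, 2.71], [-2.7, 2.7]. Speed limits (rad/s): [2.57, 2.57, 3.14, 3.14, 3.14, 3.14].

### API

Orientations are given as a rotation vector (axis times angle).
In Python, from workcell import robot gives the robot as it stands.
- The arm moves only by the shell command python3 -m handwheel 'ROWS' [OPENING] [FORCE]. ROWS is JSON, a list of rows, each a list of 2 entries, a list of its own where there are three numbers: the shift along the tool's x, y, z in m, then the turn about the tool's z in rad. In form: [[[tx, ty, tz], twist], ...]. A call has 1 to 5 rows; each row is the pose to reach, as a shift and turn from the pose commanded when the call began, along the tool's axes at that moment; what a row does not reach only later rows make up. A row lasts 1/10 s, in which the tool goes at most 50 mm and 8.59 degrees, less where a joint would pass 70% of its speed; a pose out of reach is approached as far as the arm can. A call with a gripper value outside its range is refused whole. OPENING is the finger opening in m, from 0 to 0.094, set as the call begins (- or left out, the last holds). The fingers move at their own pace and stop on an object; FORCE is the grip in N (left out, the last holds). Time passes only in rows, so rows that repeat a pose let the fingers close. It gives the time, the measured TCP pose, the force and the opening at its end, in the units of the state.
- robot.observe(): the state, without advancing time (a new reading comes with each control period).
- robot.read_camera(name): name is "scene" or "side" or "wrist"; returns a dict with "frame" (480x640x3 uint8, red, green, blue), "intrinsics" (3x3 intrinsics, pixels), "k1" (the pictures are not rectified: a ray, as slopes to the right and down, at radius r is drawn at 1 + k1 r^2 times it, then the intrinsics apply), "xyz" and "attitude" of the camera in the world; the wrist camera has in their place "tool_from_camera" (4x4, takes a point from camera to tool coordinates, whose origin is the TCP and whose axes are the flange's). Camera axes: x right, y down, z forward; pixel columns grow to the right and rows downward; lengths in m; the calibration is good to about 2 mm. A picture is of the moment at which its call begins: read the wrist's pose just before it. There is no depth.
- robot.job_done(): hands the job in, once; it reports no verdict.
The state is a dict: "time_s": time; "qpos": joint angles; "dq": joint speeds; "joint_efforts": joint torques, N m; "eef_pos": TCP position; "ee_rot": TCP orientation; "force": force on the tool from outside, world axes, zero at the start; "moment": the same for the moment, N m; "gripper_width": opening from 0.0 (shut) to 1.0 (fully open).
Only numpy, scipy, OpenCV 4.12 (cv2) and the standard library are available. Lean on these libraries where they do the work, as an engineer would, in place of code of your own. Each camera call takes 0.05 s, during which the arm holds its last target.

### The job

Stand the hexagonal brass tube upright on the base plate of the bench caliper, well inside the open jaws with a pair of its flats facing them, then slide the moving jaw up until the tube is lightly held between both jaws and leave it like that, ready to be read. Do it gently: the jaw must not be tilted on its beam, the tube must not be knocked over, dropped or squeezed hard, and the copper tube and the square bar stay standing where they are.

Things in the scene. Friction and masses are not known exactly. Their poses are not given: they have to be found in the camera images.
- caliper: Bench caliper in its stand, fixed to the bench: grey base plate 140 x 320 x 12 mm, steel beam level above it on end pillars (up to 63 mm high). Parts stand on the plate between the flat-lying jaws. Origin: centre of the base's underside; y along the beam from moving to fixed jaw, x from the jaw tips to the beam. Beam centre line x = 35, z = 44 mm; jaw tips x = -50; fixed face y = 115.
- fixed_jaw: Steel fixed jaw, rigid with the caliper, 9 mm thick, 40 to 48 mm above the bench. Origin: on the beam's centre line in the plane of its measuring face, 44 mm up; axes as the caliper's. The face looks to -y and reaches 85 mm along -x from the origin; only its outer 65 mm stand clear of the slide and beam.
- moving_jaw: Sliding jaw, mirror of the fixed one. Origin and axes alike, its face looks to +y. The slide is a steel block round the beam, 40 mm wide in x (20 each side), 34 to 57 mm above the bench, 1.5 to 75.5 mm behind the face, long sides flat. A thumb wheel sticks out 5 mm in front 58 to 74 mm behind the face, a screw 10 mm at the back 8 to 16 mm behind it. Slides with about 2 N drag, stays put.
- jaw_grip (a point): Point in the middle of the slide's clear flat sides: on the beam's centre line, 36 mm behind the moving measuring face, 44 mm above the bench. Free room for fingers on both sides down to the base plate's top at 12 mm. Besides the slide's own drag, pushing the tube over the base plate takes another 1 to 3 N.
- opening (a joint): The gap between the two measuring faces in m: 0 = jaws shut, 0.12 = fully open; starts between 0.068 and 0.102. It grows as the jaw moves along the caliper's -y. A proper measuring pressure of the jaw on a part is a few newtons, never over 10.
- rock (a joint): Tilt of the moving jaw on the beam about the vertical, rad; 0 = square, at most 0.08 either way. A spring in the slide holds it square with about 9 N m/rad, so pushing at the jaw's tip, taking the slide askew or pressing hard on the part rocks it.
- hex_tube: Hexagonal brass tube, 100 mm long, wall 2.5 mm, about 0.33 kg, standing upright on the bench. Unmarked stock, its size is still to be measured: anything from 30 to 50 mm across flats (to 58 mm across corners). Origin: centre of its lower end; z up along the tube. One pair of flats faces its own +y and -y, the other pairs lie at 60 and 120 degrees to it; two corners lie on its x axis.
- round_tube: Round copper tube, 42 mm diameter, 100 mm long, standing upright on the bench; to be left standing where it is. Origin: centre of its lower end.
- square_bar: Square aluminium bar, 40 x 40 mm, 100 mm long, standing upright on the bench; to be left standing where it is. Origin: centre of its lower end.
Things that resemble listed ones, but are neither listed nor needed, are in the scene too. Of the things that look like the hex_tube, take the one that is farthest to the robot's left at the start.

How it is judged:
On the way:
1. the tube stands upright on the base plate between the jaws (x of hex_tube in the frame of caliper between -0.042 and -0.003 m and z of hex_tube in the frame of caliper between 0.009 and 0.016 m and angle between hex_tube's own z axis and vertical below 0.05 rad and y of hex_tube in the frame of fixed_jaw below -0.015 m and y of hex_tube in the frame of moving_jaw above 0.015 m), for 0.2 s.
At the end, for the whole second after the job is handed in: Tube upright (0.05 rad) on the base plate, its centre at caliper x -42 to -3 mm, a pair of flats square to the jaws within 0.05 rad; both jaws touch it (over 0.15 N each), the moving jaw is square on its beam within 0.025 rad, all at rest (x of hex_tube in the frame of caliper between -0.042 and -0.003 m and z of hex_tube in the frame of caliper between 0.009 and 0.016 m and angle between hex_tube's own z axis and vertical below 0.05 rad and (angle between the y axis of hex_tube and the y axis of caliper, either way round below 0.05 rad or angle between the y axis of hex_tube and the y axis of caliper, either way round between 0.997 and 1.097 rad) and contact force between hex_tube and fixed_jaw above 0.15 N and contact force between hex_tube and moving_jaw above 0.15 N and value of joint rock between -0.025 and 0.025 rad and linear speed of hex_tube below 0.01 m/s and velocity of joint opening between -0.005 and 0.005 m/s).
It fails at once if the moving jaw is tilted on its beam by more than 0.04 rad (value of joint rock above 0.04 rad or value of joint rock below -0.04 rad).
It fails at once if the brass tube is knocked over (tilted more than 0.5 rad) (angle between hex_tube's own z axis and vertical above 0.5 rad).
It fails at once if the tube is squeezed by the moving jaw with more than 10 N (contact force between hex_tube and moving_jaw above 10 N).
It fails at once if the tube is dropped (falls free of the fingers at over 0.5 m/s, that is from more than 13 mm) (linear speed of hex_tube above 0.5 m/s and contact force between hex_tube and the fingers below 0.05 N).
It fails at once if the round tube or the square bar is moved by more than 30 mm or tipped ((distance of round_tube from where it was at the start of the episode above 0.03 m or angle between round_tube's own z axis and vertical above 0.3 rad) or (distance of square_bar from where it was at the start of the episode above 0.03 m or angle between square_bar's own z axis and vertical above 0.3 rad)).
It also fails if it takes over 58 s, if anything falls off the work surface, if the arm or the gripper's body presses on something with over 40 N, if the wrist force passes 120 N, or if a joint passes its speed limit or range.

## Working session

There is one attempt and no reset: what is moved stays moved. The work goes in short steps, Python scripts to look and compute and a shell command to move; the robot and the scene stay as the last step left them, time stands still between calls to the robot, and variables do not carry over. Pictures are saved under pics/ and viewed, and the job is handed in when it is done.

```bash
mkdir -p pics; ls; python3 - <<'E'
from workcell import robot
import cv2,json
import numpy as np
s=robot.observe();print(s)
d={}
for n in ["scene","side","wrist"]:
    c=robot.read_camera(n)
    cv2.imwrite(f"pics/{n}0.png",c["frame"][:,:,::-1])
    d[n]={k:np.array(v).tolist() for k,v in c.items() if k!="frame"}
    print(n,d[n])
json.dump(d,open("cal.json","w"))
E
```

```text
pics
{'time_s': 0.0, 'qpos': array([-1.21002755e-01,  2.76582481e-01,  1.50609460e+00, -2.39085217e-05,
        1.36070442e+00, -1.20998097e-01]), 'dq': array([-0.00024905, -0.00012025, -0.00040988,  0.0010135 ,  0.00177721,
       -0.00216888]), 'joint_efforts': array([ 1.66144628e-04, -4.04588020e+01, -2.37234324e+01,  7.02253589e-02,
        3.46444664e-02, -1.77189750e-04]), 'eef_pos': array([5.74480263e-01, 4.75493121e-05, 2.26627208e-01]), 'ee_rot': array([-2.22045508e+00, -2.22045586e+00,  1.76068099e-03]), 'force': array([0.53939767, 0.30877769, 0.36474563]), 'moment': array([ 0.01471976,  0.04696771, -0.01289328]), 'gripper_width': 0.9977325732555972}
scene {'intrinsics': [[490.40816816369266, 0.0, 317.2602168242852], [0.0, 490.40816816369266, 239.73953632799734], [0.0, 0.0, 1.0]], 'k1': -0.031963003421951235, 'xyz': [1.2860587240306809, -0.3498701486740175, 0.9026600895182917], 'attitude': [-2.0116849444068916, -1.4112653977379792, 0.5535869351816177]}
side {'intrinsics': [[463.0773929211232, 0.0, 321.3538632430895], [0.0, 463.0773929211232, 241.4533080166228], [0.0, 0.0, 1.0]], 'k1': -0.09811042290020147, 'xyz': [0.3152763745647839, -0.8430089218563972, 0.5220217536472084], 'attitude': [-2.0764619622673695, 0.3322971025945134, -0.1548802241309398]}
wrist {'intrinsics': [[337.6442995352644, 0.0, 318.1998278342576], [0.0, 337.6442995352644, 234.72786467990736], [0.0, 0.0, 1.0]], 'k1': -0.006364156402316523, 'tool_from_camera': [[-0.0005381454871910019, -0.9575553554959269, -0.2882489402591127, 0.08429654562065925], [0.9999998546143878, -0.0005251664777363879, -0.00012235755537308053, 0.0001389733498394774], [-3.4214548234261084e-05, -0.2882489641980306, 0.9575554988971263, -0.1569854322680094], [0.0, 0.0, 0.0, 1.0]]}
```

View pics/scene0.png

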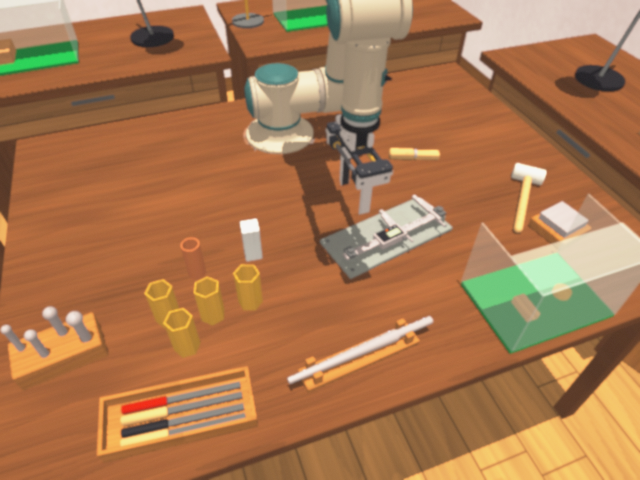

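View pics/side0.png

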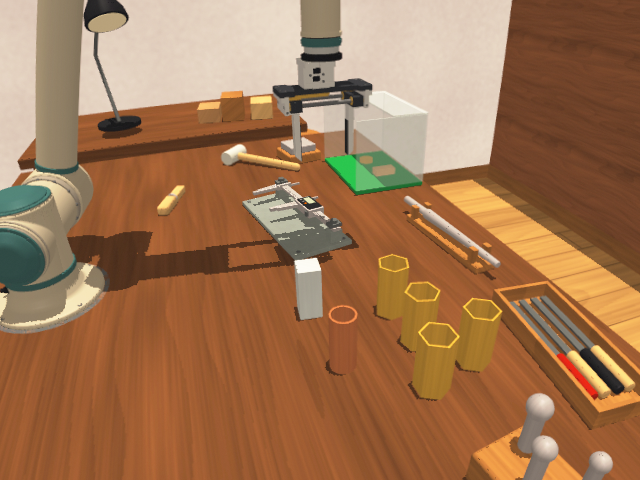

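View pics/wrist0.png

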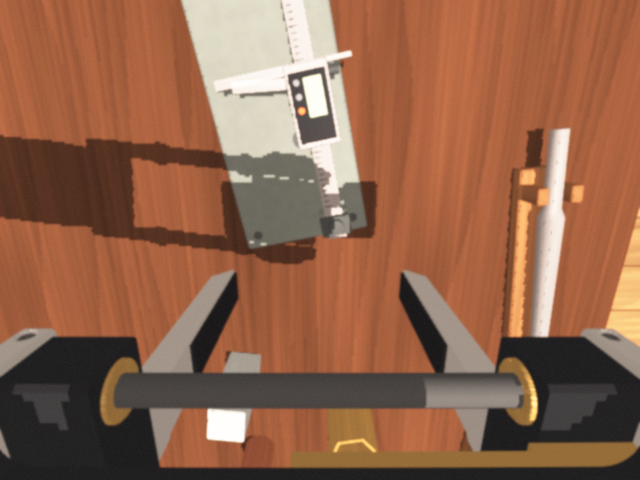

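```bash
cat > h.py <<'E'
import json,numpy as np,cv2
from scipy.spatial.transform import Rotation as R
cal=json.load(open("cal.json"))
def ray(name,uv,pose=None):
    c=cal[name];K=np.array(c["intrinsics"]);D=np.array([c["k1"],0,0,0.])
    p=cv2.undistortPoints(np.array([[uv]],float),K,D)[0,0]
    return cam(name,pose)[1]@np.array([p[0],p[1],1]),cam(name,pose)[0]
def cam(name,pose=None):
    c=cal[name]
    if name!="wrist": return np.array(c["xyz"]),R.from_rotvec(c["attitude"]).as_matrix()
    T=np.eye(4);T[:3,3]=pose[0];T[:3,:3]=R.from_rotvec(pose[1]).as_matrix()
    T=T@np.array(c["tool_from_camera"]);return T[:3,3],T[:3,:3]
def at(name,uv,z,pose=None):
    d,o=ray(name,uv,pose);return o+d*(z-o[2])/d[2]
def proj(name,P,pose=None):
    o,Rm=cam(name,pose);c=cal[name]
    r=cv2.Rodrigues(Rm.T)[0];t=-Rm.T@o
    return cv2.projectPoints(np.atleast_2d(np.array(P,float)),r,t,np.array(c["intrinsics"]),np.array([c["k1"],0,0,0.]))[0][:,0]
def crop(img,x0,y0,x1,y1,f,out):
    im=cv2.imread(img)[y0:y1,x0:x1];cv2.imwrite(out,cv2.resize(im,None,fx=f,fy=f,interpolation=cv2.INTER_CUBIC))
E
python3 - <<'E'
from h import *
for n,l in (("scene",[(160,288),(178,319),(208,286),(247,272),(192,244),(251,226)]),("side",[(393,263),(422,292),(481,309),(439,336),(343,315),(308,264)])):
    for uv in l: print(n,uv,at(n,uv,.1).round(3))
crop("pics/scene0.png",130,210,290,370,5,"/tmp/a.png") if 0 else crop("pics/scene0.png",140,215,290,335,5,"pics/s_tubes.png")
crop("pics/scene0.png",310,180,460,290,5,"pics/s_cal.png")
crop("pics/side0.png",230,170,390,290,5,"pics/d_cal.png")
crop("pics/wrist0.png",170,0,410,260,2.3,"pics/w_cal.png")
E
```

```text
scene (160, 288) [ 0.592 -0.434  0.1  ]
scene (178, 319) [ 0.681 -0.412  0.1  ]
scene (208, 286) [ 0.62 -0.34  0.1 ]
scene (247, 272) [ 0.611 -0.254  0.1  ]
scene (192, 244) [ 0.49 -0.35  0.1 ]
scene (251, 226) [ 0.479 -0.211  0.1  ]
side (393, 263) [ 0.611 -0.258  0.1  ]
side (422, 292) [ 0.619 -0.347  0.1  ]
side (481, 309) [ 0.679 -0.412  0.1  ]
side (439, 336) [ 0.594 -0.442  0.1  ]
side (343, 315) [ 0.487 -0.358  0.1  ]
side (308, 264) [ 0.477 -0.213  0.1  ]
```

View pics/s_tubes.png

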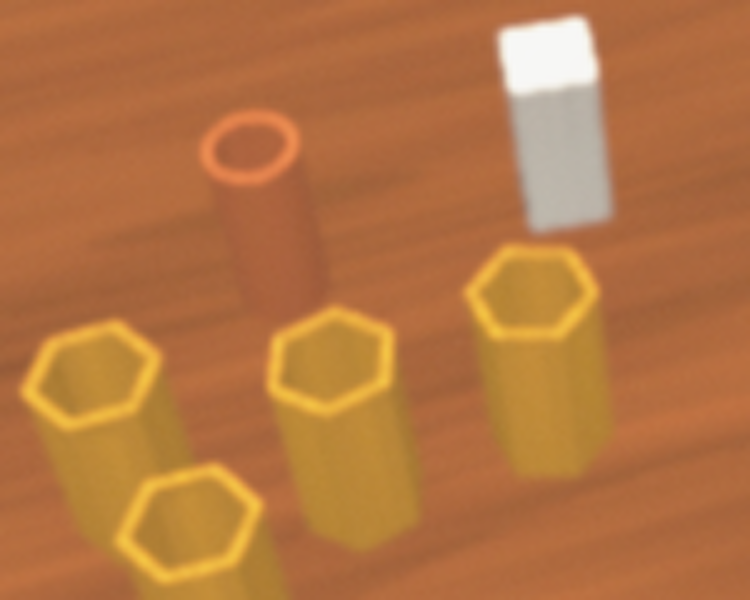

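View pics/s_cal.png

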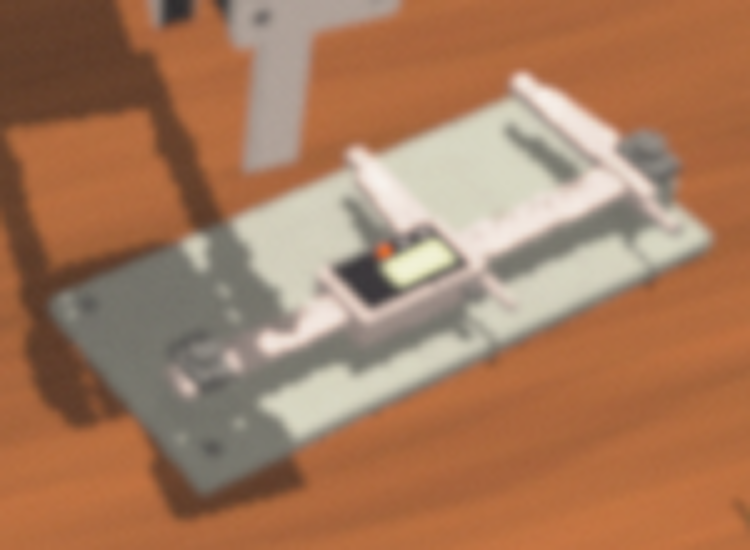

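View pics/w_cal.png

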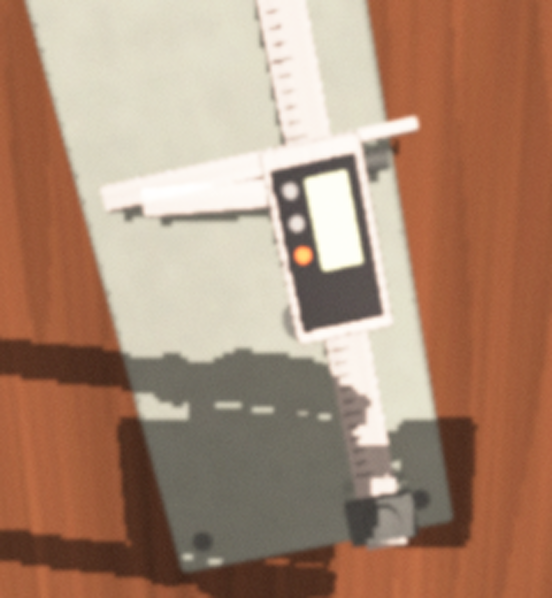

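```bash
python3 - <<'E'
from h import *
crop("pics/side0.png",365,245,445,325,7,"pics/d_tube.png")
for p in [(50,300),(205,490),(712,240)]:
    print(at("scene",(p[0]/5+310,p[1]/5+180),.012).round(4))
for p in [(467,292),(510,247),(570,249),(598,290),(565,337),(500,337)]:
    print("hex",at("scene",(p[0]/5+140,p[1]/5+215),.1).round(4))
E
```

```text
[ 0.4968 -0.0456  0.012 ]
[ 0.6359 -0.0199  0.012 ]
[0.5715 0.291  0.012 ]
hex [ 0.6047 -0.2823  0.1   ]
hex [ 0.5863 -0.259   0.1   ]
hex [ 0.5961 -0.235   0.1   ]
hex [ 0.6222 -0.2298  0.1   ]
hex [ 0.6422 -0.2495  0.1   ]
hex [ 0.6331 -0.275   0.1   ]
```

View pics/d_tube.png

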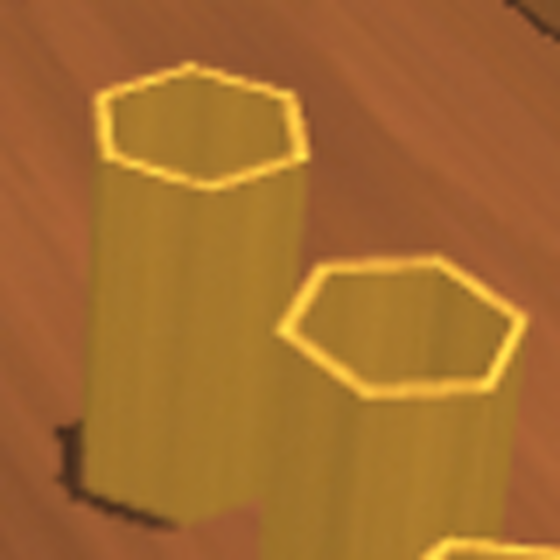

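View pics/d_cal.png

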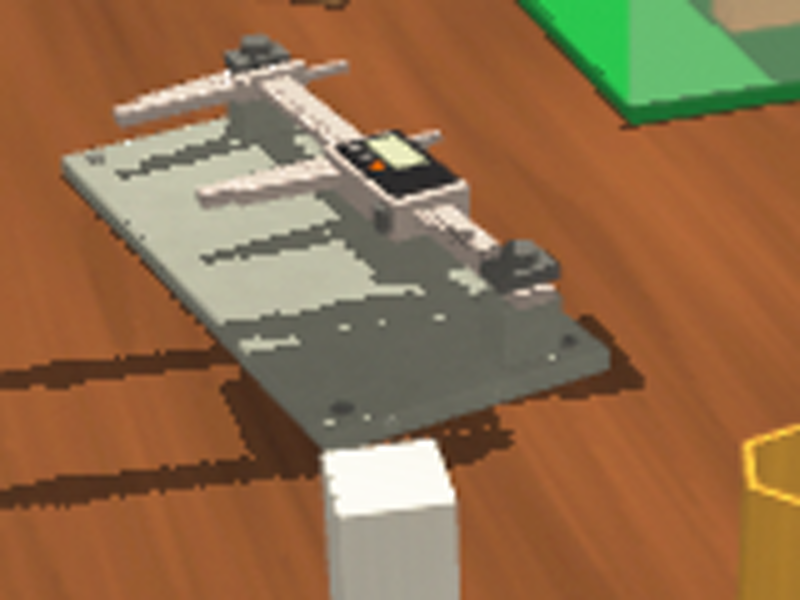

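```bash
cat > fit.py <<'E'
from h import *
from scipy.optimize import least_squares
pose0=([5.74480263e-01, 4.75493121e-05, 2.26627208e-01],[-2.22045508e+00, -2.22045586e+00,  1.76068099e-03])
obs=[("scene",np.array([(467,292),(510,247),(570,249),(598,290),(565,337),(500,337)])/5+[140,215]),
("side",np.array([(98,98),(192,66),(295,95),(306,156),(210,187),(107,157)])/7+[365,245])]
def hexc(p):
    a=p[2]+np.arange(6)*np.pi/3
    return np.c_[p[0]+p[3]*np.cos(a),p[1]+p[3]*np.sin(a),np.full(6,.1)]
def res(p):
    r=[]
    for n,o in obs:
        q=proj(n,hexc(p)+[0,0,0]); 
        for x in o: 
            d=q-x; r+=list(d[np.argmin((d**2).sum(1))])
    return r
for ob in (obs,obs[:1],obs[1:]):
    O=obs; obs=ob
    s=min((least_squares(res,[.611,-.255,a0,.027]) for a0 in np.linspace(0,1.05,5)),key=lambda s:s.cost)
    obs=O
    print("hex",s.x.round(4),"cornerdeg",np.degrees(s.x[2])%60,"AF",s.x[3]*np.sqrt(3),"cost",s.cost)
C=[("scene",(320,240),(-.07,-.16)),("scene",(351,278),(.07,-.16)),("scene",(452.4,228),(.07,.16)),
("side",(230+322/5,170+447/5),(-.07,-.16)),("side",(230+608/5,170+350/5),(.07,-.16)),("side",(230+63/5,170+160/5),(-.07,.16)),
("wrist",(170+183/2.3,572/2.3),(-.07,-.16)),("wrist",(170+452/2.3,520/2.3),(.07,-.16))]
def w(p,x,y,z):
    c,s=np.cos(p[2]),np.sin(p[2]);return [p[0]+c*x-s*y,p[1]+s*x+c*y,z]
def res2(p): return np.concatenate([proj(n,w(p,*xy,.012),pose0)[0]-uv for n,uv,xy in C])
s=least_squares(res2,[.55,.12,.2]);print("cal",s.x.round(4),s.fun.reshape(-1,2).round(1).tolist())
def inv(p,P): 
    c,s=np.cos(p[2]),np.sin(p[2]);d=P[:2]-p[:2];return np.array([c*d[0]+s*d[1],-s*d[0]+c*d[1]])
if __name__=="__main__":
  p=s.x
  print("fixed jaw tip proj",proj("scene",w(p,-.05,.115,.048)),proj("side",w(p,-.05,.115,.048)))
  # moving jaw tip, wrist crop (103,187)top edge
  for n,uv in (("wrist",(170+103/2.3,187/2.3)),("wrist",(170+415/2.3,119/2.3)),("scene",(310+365/5,180+150/5)),("side",(230+198/5,170+190/5))):
    print(n,inv(p,at(n,uv,.048,pose0)).round(4))
E
python3 fit.py
```

```text
hex [ 0.6136 -0.2562  1.2326  0.0273] cornerdeg 10.623136824148133 AF 0.04730620821753559 cost 4.06193038826778
hex [ 0.6141 -0.2551  0.198   0.0276] cornerdeg 11.345725902368715 AF 0.04783986774348069 cost 0.7745469372628776
hex [ 0.6126 -0.2584  0.1752  0.027 ] cornerdeg 10.039907264553927 AF 0.046690501502629135 cost 0.23555832198004775
cal [0.5307 0.1251 0.1957] [[-0.5, -1.0], [-0.3, -1.9], [0.9, -1.3], [0.7, -2.9], [0.9, -1.0], [-0.6, -1.5], [-0.9, 0.8], [1.0, 0.9]]
fixed jaw tip proj [[412.46662973 195.66145212]] [[254.11395512 192.186166  ]]
wrist [-0.0491  0.0148]
wrist [0.0767 0.0145]
scene [-0.0451  0.0147]
side [-0.052   0.0104]
```

The four brass hex tubes have their tops in the scene view at (160,288), (178,319), (208,286) and (247,272). They lie at y = -0.43, -0.41, -0.34 and -0.255. The one at (247,272), which is (393,263) in the side view, is farthest to the robot's left (+y), and both crops confirm it. It measures about 47 mm across flats, its corner axis is near 10.6°, and the caliper yaw is about 11.2°.

I'll move over it and look with the wrist camera.

```bash
python3 -m handwheel '[[[-0.04,0.006,0],0.1],[[-0.09,0.014,0],0.2],[[-0.14,0.022,0],0.3],[[-0.19,0.03,0],0.339],[[-0.24,0.036,0],0.339]]' 0.094 && python3 -m handwheel '[[[-0.01,-0.008,0],0],[[-0.01,-0.008,0],0],[[-0.01,-0.008,0],0]]'
```

```text
time_s: 0.65
eef_pos: [0.6108, -0.2395, 0.2271]
ee_rot: [-2.564, -1.814, -0.0]
force: [1.3, 0.6, 0.7]
gripper_width: 1.001
time_s: 0.95
eef_pos: [0.5995, -0.2434, 0.2273]
ee_rot: [-2.563, -1.814, -0.001]
force: [0.8, -0.3, 0.2]
gripper_width: 0.999
```

```bash
cat > snap.py <<'E'
import sys,json,cv2
from workcell import robot
s=robot.observe();c=robot.read_camera(sys.argv[1])
cv2.imwrite(f"pics/{sys.argv[2]}.png",c["frame"][:,:,::-1])
json.dump([list(s["eef_pos"]),list(s["ee_rot"])],open(f"pics/{sys.argv[2]}.json","w"))
print(s["time_s"],s["eef_pos"].round(4),s["ee_rot"].round(4),s["force"].round(2),s["moment"].round(3),s["gripper_width"])
E
python3 snap.py wrist w1
```

```text
0.95 [ 0.5995 -0.2434  0.2273] [-2.5632e+00 -1.8141e+00 -9.0000e-04] [ 0.77 -0.25  0.24] [-0.01   0.027 -0.01 ] 0.9990124906332568
```

View pics/w1.png

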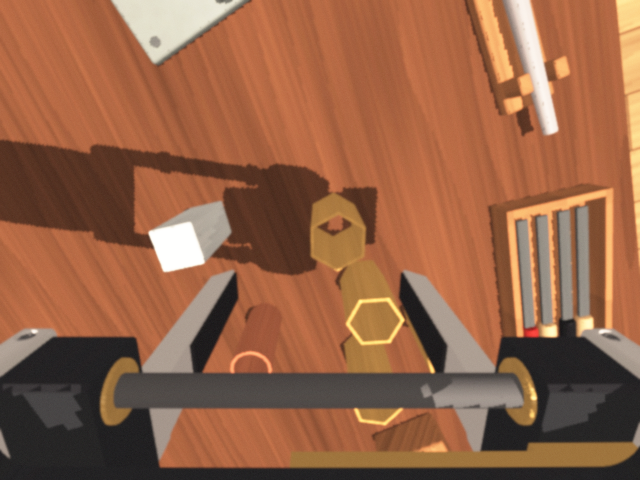

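```bash
python3 -c "
from h import *
crop('pics/w1.png',290,180,390,280,6,'pics/w1c.png')"
```

```text
(no output)
```

View pics/w1c.png

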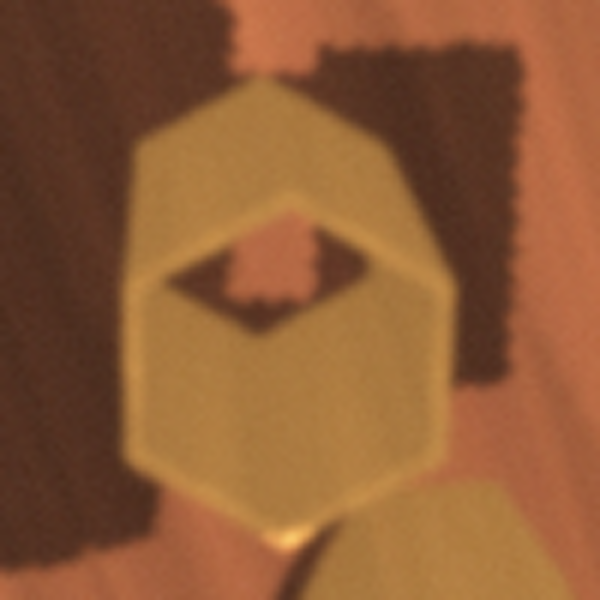

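```bash
python3 - <<'E'
from h import *
from scipy.optimize import least_squares
pose=json.load(open("pics/w1.json"))
o=np.array([(293,193),(455,282),(446,456),(287,548),(128,460),(127,285)])/6+[290,180]
def hexc(p):
    a=p[2]+np.arange(6)*np.pi/3
    return np.c_[p[0]+p[3]*np.cos(a),p[1]+p[3]*np.sin(a),np.full(6,.1)]
def res(p):
    q=proj("wrist",hexc(p),pose);r=[]
    for x in o:
        d=q-x;r+=list(d[np.argmin((d**2).sum(1))])
    return r
s=least_squares(res,[.613,-.256,.19,.027]);print(s.x,np.degrees(s.x[2]),s.x[3]*3**.5,s.cost)
Rm=R.from_rotvec(pose[1]).as_matrix();print("tool y deg",np.degrees(np.arctan2(Rm[1,1],Rm[0,1])))
print("shift tool",Rm.T@(np.array([s.x[0],s.x[1],.1])-pose[0]))
E
```

```text
[ 0.61356568 -0.25682806  0.18907719  0.02743137] 10.83332473092428 0.04751253174337301 0.44228218836960864
tool y deg -19.42361428795753
shift tool [-0.00816942  0.0178196   0.12730285]
```

```bash
python3 -m handwheel '[[[-0.008,0.018,0.02],0],[[-0.008,0.018,0.06],0],[[-0.008,0.018,0.1],0],[[-0.008,0.018,0.13],0],[[-0.008,0.018,0.146],0]]' && python3 -m handwheel '[[[0,0,0],0],[[0,0,0],0],[[0,0,0],0],[[0,0,0],0],[[0,0,0],0]]' 0.04 10 && python3 -m handwheel '[[[0,0,0],0],[[0,0,0],0],[[0,0,0],0],[[0,0,0],0],[[0,0,0],0]]' 0.04 20
```

```text
time_s: 1.5
eef_pos: [0.613, -0.2548, 0.0787]
ee_rot: [-2.558, -1.816, 0.002]
force: [-0.3, 0.3, 0.2]
gripper_width: 1.0
time_s: 2.0
eef_pos: [0.6148, -0.2583, 0.0828]
ee_rot: [2.563, 1.814, 0.002]
force: [-0.1, 0.3, -0.9]
gripper_width: 0.615
time_s: 2.5
eef_pos: [0.6137, -0.258, 0.082]
ee_rot: [-2.564, -1.815, 0.001]
force: [-2.9, 0.9, 5.4]
gripper_width: 0.512
```

```bash
python3 -m handwheel '[[[0,0,0],0],[[0,0,0],0],[[0,0,0],0]]' 0.04 25 && python3 -m handwheel '[[[0,0,-0.005],0],[[0,0,-0.015],0],[[0,0,-0.03],0],[[0,0,-0.05],0],[[0,0,-0.07],0]]' && python3 -m handwheel '[[[0,0,-0.02],0],[[0,0,-0.03],0],[[0,0,-0.03],0]]'; python3 snap.py side d2; python3 snap.py scene s2
```

```text
time_s: 2.8
eef_pos: [0.6137, -0.258, 0.082]
ee_rot: [-2.564, -1.815, 0.001]
force: [-2.9, 0.9, 6.5]
gripper_width: 0.514
time_s: 3.3
eef_pos: [0.6144, -0.2581, 0.1519]
ee_rot: [-2.564, -1.815, -0.0]
force: [0.4, 0.0, -2.4]
gripper_width: 0.514
time_s: 3.6
eef_pos: [0.6153, -0.2586, 0.1832]
ee_rot: [2.562, 1.813, 0.003]
force: [0.4, 0.7, -3.9]
gripper_width: 0.511
3.6 [ 0.6153 -0.2586  0.1832] [2.5616 1.8129 0.0028] [ 0.37  0.67 -3.85] [-0.028  0.035  0.036] 0.5109831721991522
3.65 [ 0.6145 -0.2582  0.1817] [2.5635e+00 1.8143e+00 9.0000e-04] [ 0.03 -0.42 -4.03] [0.021 0.052 0.004] 0.5124878252216033
```

View pics/d2.png

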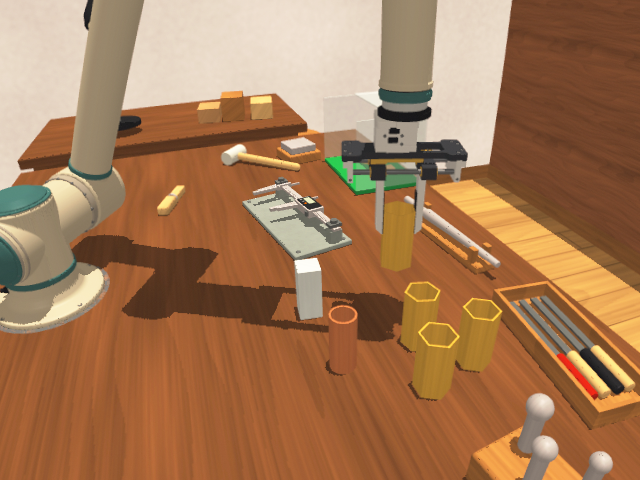

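```bash
python3 -m handwheel '[[[0.02,-0.016,0],0],[[0.05,-0.04,0],0],[[0.085,-0.066,0],0],[[0.12,-0.094,0],0],[[0.155,-0.121,0],0]]' && python3 -m handwheel '[[[0.035,-0.027,0],0],[[0.07,-0.054,0],0],[[0.1,-0.078,0],0],[[0.12,-0.093,0],0],[[0.126,-0.099,0],0]]' && python3 -m handwheel '[[[0,0,0],0],[[0,0,0],0],[[0,0,0],0]]'; python3 snap.py wrist w3
```

```text
time_s: 4.2
eef_pos: [0.55, -0.07, 0.1799]
ee_rot: [-2.563, -1.812, 0.002]
force: [0.4, 0.7, -2.9]
gripper_width: 0.508
time_s: 4.7
eef_pos: [0.4982, 0.0824, 0.1803]
ee_rot: [-2.56, -1.817, 0.003]
force: [0.9, 0.1, -3.7]
gripper_width: 0.512
time_s: 5.0
eef_pos: [0.5007, 0.0789, 0.1812]
ee_rot: [2.565, 1.813, -0.001]
force: [-0.5, 0.4, -2.9]
gripper_width: 0.507
5.0 [0.5007 0.0789 0.1812] [ 2.5651e+00  1.8128e+00 -6.0000e-04] [-0.45  0.42 -2.88] [0.024 0.003 0.013] 0.5068267508265385
```

View pics/w3.png

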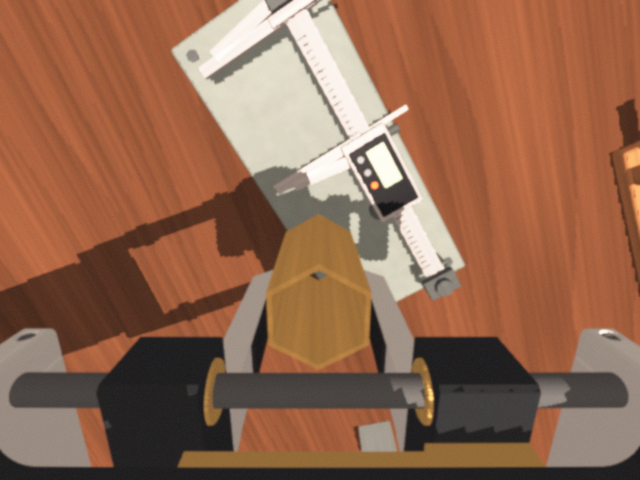

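```bash
python3 -c "
from h import *
crop('pics/w3.png',165,0,425,200,3,'pics/w3c.png')
crop('pics/w3.png',390,180,480,320,4,'pics/w3d.png')"
```

```text
(no output)
```

View pics/w3c.png

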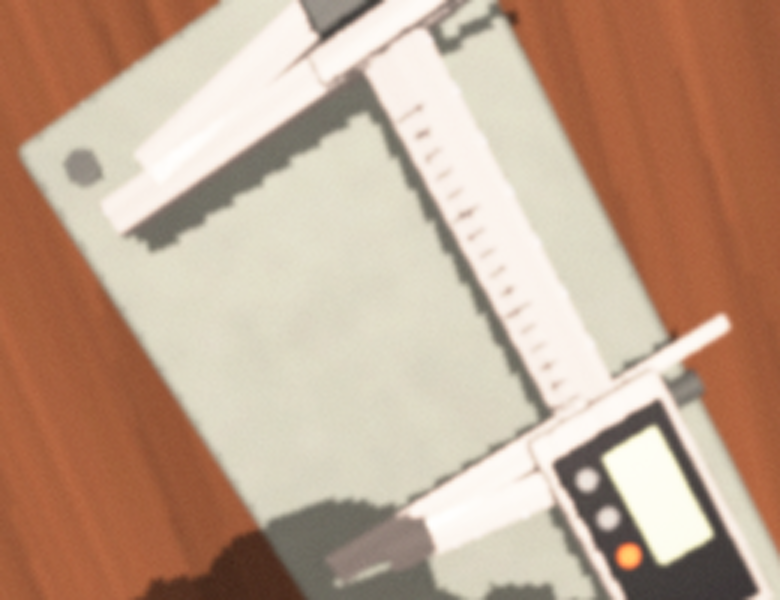

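View pics/w3d.png

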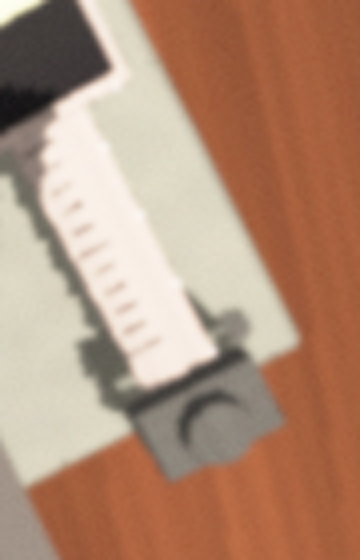

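```bash
cat > cal2.py <<'E'
from h import *
from scipy.optimize import least_squares
pose=json.load(open("pics/w3.json"))
def w(p,x,y,z):
    c,s=np.cos(p[2]),np.sin(p[2]);return np.array([p[0]+c*x-s*y,p[1]+s*x+c*y,z])
def inv(p,P):
    c,s=np.cos(p[2]),np.sin(p[2]);d=P[:2]-p[:2];return np.array([c*d[0]+s*d[1],-s*d[0]+c*d[1]])
c3=lambda u,v:(u/3+165,v/3)
pts=[(c3(20,150),-.07,.16,.012),((464.5,265.5),.07,-.16,.012),(c3(125,235),-.05,.115,.040)]
edg=[(c3(500,10),.07),(c3(655,300),.07),(c3(150,365),-.07),(c3(230,485),-.07)]
def res(p):
    r=[]
    for uv,x,y,z in pts: r+=list((inv(p,at("wrist",uv,z,pose))-[x,y])*1000)
    for uv,x in edg: r.append((inv(p,at("wrist",uv,.012,pose))[0]-x)*1000)
    return r
s=least_squares(res,[.53,.125,.196]);p=s.x
if __name__=="__main__":
    print(p.round(4),s.fun.round(2))
    for uv,z in ((c3(125,235),.04),(c3(360,73),.04),(c3(330,555),.048),(c3(535,437),.048),(c3(725,315),.048)): print(inv(p,at("wrist",uv,z,pose)).round(4))
    pf=np.array([.5307,.1251,.1957])
    T=w(p,-.014,.085,0);print("target",T,w(pf,-.014,.085,0))
    Rm=R.from_rotvec(pose[1]).as_matrix();print("shift",Rm.T@(T-pose[0]),"ydeg",np.degrees(np.arctan2(Rm[1,1],Rm[0,1])),"want",np.degrees(p[2])-30)
E
python3 cal2.py
```

```text
[0.5298 0.125  0.196 ] [ 1.84 -2.59 -0.99  1.92 -0.17  0.67 -1.21  0.83 -0.46  0.15]
[-0.0502  0.1157]
[0.025  0.1158]
[-0.048   0.0151]
[0.0186 0.0135]
[0.0781 0.015 ]
target [0.49948765 0.20561721 0.        ] [0.50043871 0.20575516 0.        ]
shift [ 0.11915006 -0.04349018  0.18113189] ydeg -19.500953238973743 want -18.770900211990636
```

```bash
python3 -m handwheel '[[[0.025,-0.009,0],-0.011],[[0.06,-0.022,0],-0.011],[[0.095,-0.035,0],-0.011],[[0.114,-0.0415,0],-0.011],[[0.119,-0.0435,0],-0.011]]' && python3 -m handwheel '[[[0,0,0.01],0],[[0,0,0.025],0],[[0,0,0.035],0],[[0,0,0.035],0],[[0,0,0.035],0]]'; python3 snap.py wrist w4;python3 snap.py scene s4;python3 snap.py side d4; python3 - <<'E'
from h import *
a=cv2.imread("pics/s4.png")[150:300,320:480];b=cv2.imread("pics/d4.png")[130:280,230:390]
cv2.imwrite("pics/sd4.png",cv2.resize(np.hstack([a,b]),None,fx=2.5,fy=2.5,interpolation=cv2.INTER_CUBIC))
E
```

```text
time_s: 5.55
eef_pos: [0.4993, 0.208, 0.1813]
ee_rot: [-2.553, -1.83, -0.001]
force: [1.0, 0.1, -3.0]
gripper_width: 0.509
time_s: 6.05
eef_pos: [0.4988, 0.2059, 0.1462]
ee_rot: [2.555, 1.827, -0.001]
force: [-0.0, -0.1, -2.7]
gripper_width: 0.507
6.05 [0.4988 0.2059 0.1462] [ 2.5553e+00  1.8274e+00 -1.0000e-03] [-0.04 -0.11 -2.66] [-0.041  0.064  0.005] 0.5069547936294432
6.1 [0.4992 0.2062 0.1467] [2.5548e+00 1.8276e+00 8.0000e-04] [ 0.07 -0.32 -3.32] [-0.005  0.008 -0.014] 0.5069825688738151
6.15 [0.4993 0.2064 0.147 ] [2.5545e+00 1.8277e+00 1.8000e-03] [-0.5  -0.2  -2.57] [0.023 0.005 0.004] 0.5086484233812707
```

View pics/w4.png

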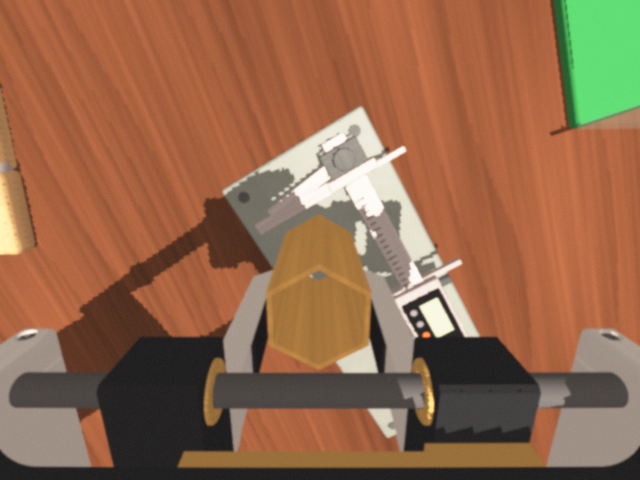

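View pics/sd4.png

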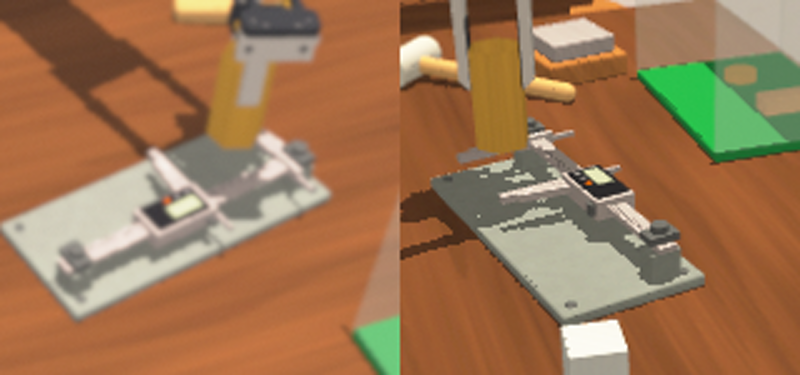

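```bash
python3 -m handwheel '[[[0,0,0.008],0],[[0,0,0.016],0],[[0,0,0.024],0],[[0,0,0.032],0],[[0,0,0.04],0]]' && python3 -m handwheel '[[[0,0,0.003],0],[[0,0,0.006],0],[[0,0,0.008],0],[[0,0,0.009],0],[[0,0,0.009],0]]'; python3 snap.py scene s5;python3 snap.py side d5; python3 - <<'E'
from h import *
a=cv2.imread("pics/s5.png")[150:300,320:480];b=cv2.imread("pics/d5.png")[130:280,230:390]
cv2.imwrite("pics/sd5.png",cv2.resize(np.hstack([a,b]),None,fx=2.5,fy=2.5,interpolation=cv2.INTER_CUBIC))
E
```

```text
time_s: 6.7
eef_pos: [0.4985, 0.2068, 0.1055]
ee_rot: [-2.554, -1.829, 0.001]
force: [0.9, -0.2, -3.2]
gripper_width: 0.51
time_s: 7.2
eef_pos: [0.4989, 0.2068, 0.0976]
ee_rot: [2.554, 1.829, 0.001]
force: [-0.2, 0.1, -3.1]
gripper_width: 0.508
7.2 [0.4989 0.2068 0.0976] [2.5542e+00 1.8288e+00 5.0000e-04] [-0.24  0.08 -3.09] [-0.012  0.042 -0.036] 0.5078693303864347
7.25 [0.4989 0.2068 0.0977] [2.5542e+00 1.8288e+00 7.0000e-04] [-0.54 -0.26 -2.71] [-0.031  0.049  0.027] 0.5124744214961474
```

View pics/sd5.png

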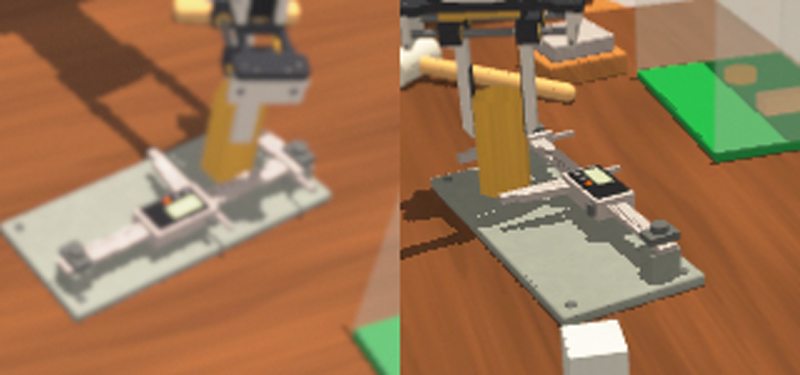

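```bash
python3 -m handwheel '[[[0,0,0.001],0],[[0,0,0.002],0],[[0,0,0.002],0]]' && python3 -m handwheel '[[[0,0,0.0005],0],[[0,0,0.001],0],[[0,0,0.001],0]]'
```

```text
time_s: 7.6
eef_pos: [0.4986, 0.2068, 0.0954]
ee_rot: [2.554, 1.829, -0.0]
force: [0.1, -0.1, -3.0]
gripper_width: 0.507
time_s: 7.9
eef_pos: [0.4987, 0.2068, 0.0944]
ee_rot: [2.554, 1.829, -0.0]
force: [0.2, 0.4, -3.8]
gripper_width: 0.508
```

```bash
python3 -m handwheel '[[[0,0,0.0005],0],[[0,0,0.0005],0]]' && python3 -m handwheel '[[[0,0,0.0005],0],[[0,0,0.0005],0]]'&& python3 -m handwheel '[[[0,0,0.0005],0],[[0,0,0.0005],0]]'
```

```text
time_s: 8.1
eef_pos: [0.4988, 0.2068, 0.0941]
ee_rot: [2.554, 1.829, 0.0]
force: [-0.1, 0.4, -1.2]
gripper_width: 0.508
time_s: 8.3
eef_pos: [0.4988, 0.2068, 0.0941]
ee_rot: [2.554, 1.829, 0.001]
force: [-1.7, -0.5, 4.2]
gripper_width: 0.508
time_s: 8.5
eef_pos: [0.4988, 0.2068, 0.0941]
ee_rot: [2.554, 1.829, 0.001]
force: [-2.9, -1.1, 7.6]
gripper_width: 0.509
```

```bash
python3 -m handwheel '[[[0,0,-0.0008],0],[[0,0,-0.0008],0]]' 0.04 5 && python3 -m handwheel '[[[0,0,-0.0008],0],[[0,0,-0.0008],0],[[0,0,-0.0008],0],[[0,0,-0.0008],0]]' 0.065 && python3 -m handwheel '[[[0,0,0],0],[[0,0,0],0]]' 0.085; python3 snap.py wrist w6
```

```text
time_s: 8.7
eef_pos: [0.4987, 0.2067, 0.094]
ee_rot: [2.554, 1.829, 0.0]
force: [-0.4, -1.2, 4.1]
gripper_width: 0.511
time_s: 9.1
eef_pos: [0.4989, 0.2069, 0.0945]
ee_rot: [2.554, 1.829, 0.0]
force: [-0.1, -0.3, -0.1]
gripper_width: 0.688
time_s: 9.3
eef_pos: [0.4988, 0.2068, 0.0945]
ee_rot: [2.554, 1.829, 0.0]
force: [1.0, -0.1, 0.2]
gripper_width: 0.825
9.3 [0.4988 0.2068 0.0945] [2.5543e+00 1.8289e+00 2.0000e-04] [ 1.   -0.11  0.23] [-0.072 -0.011  0.023] 0.8245414486339941
```

View pics/w6.png

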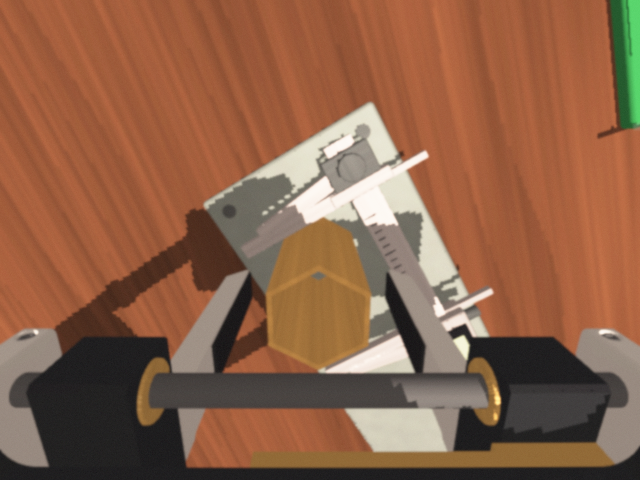

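```bash
python3 -m handwheel '[[[0,0,-0.01],0],[[0,0,-0.03],0],[[0,0,-0.06],0],[[0,0,-0.09],0],[[0,0,-0.11],0]]' 0.094 && python3 -m handwheel '[[[-0.03,0.0,-0.02],-0.1],[[-0.05,0.02,-0.02],-0.2],[[-0.07,0.04,-0.02],-0.3],[[-0.08,0.045,-0.02],-0.42],[[-0.08,0.045,-0.02],-0.524]]' && python3 -m handwheel '[[[0,0,0],0],[[0,0,0],0],[[0,0,0],0]]'; python3 snap.py wrist w7
```

```text
time_s: 9.85
eef_pos: [0.4996, 0.2071, 0.2076]
ee_rot: [2.553, 1.828, 0.005]
force: [0.9, 0.8, 0.4]
gripper_width: 0.999
time_s: 10.35
eef_pos: [0.5161, 0.1149, 0.2254]
ee_rot: [1.99, 2.429, 0.0]
force: [0.0, 0.3, -0.0]
gripper_width: 1.0
time_s: 10.65
eef_pos: [0.5155, 0.1169, 0.2249]
ee_rot: [1.994, 2.427, 0.001]
force: [-0.3, 0.4, -0.2]
gripper_width: 0.997
10.65 [0.5155 0.1169 0.2249] [1.9944e+00 2.4269e+00 6.0000e-04] [-0.33  0.41 -0.23] [ 0.022 -0.022 -0.009] 0.9972888901868803
```

View pics/w7.png

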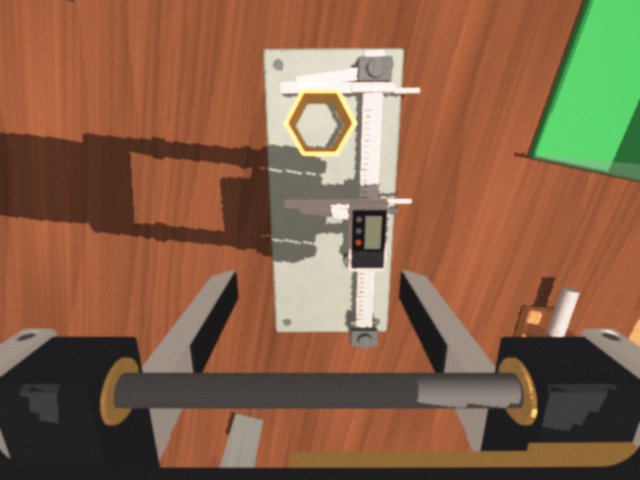

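Excellent view: the tube stands at (320,122), between the fixed jaw (row 87) and the moving jaw (row 203). I'll crop this for the precise geometry.

```bash
python3 -c "
from h import *
crop('pics/w7.png',255,40,425,180,4.5,'pics/w7c.png')
crop('pics/w7.png',255,170,425,355,3.2,'pics/w7d.png')"
```

```text
(no output)
```

View pics/w7c.png

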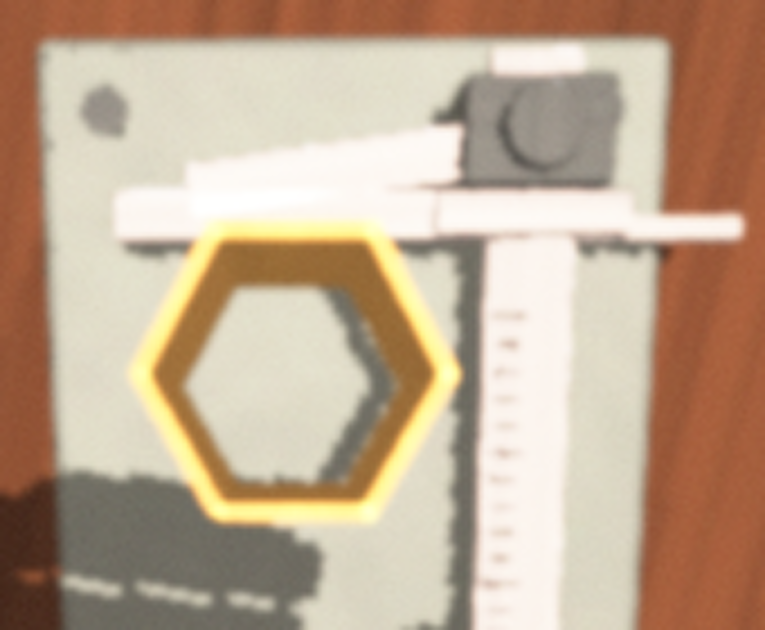

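View pics/w7d.png

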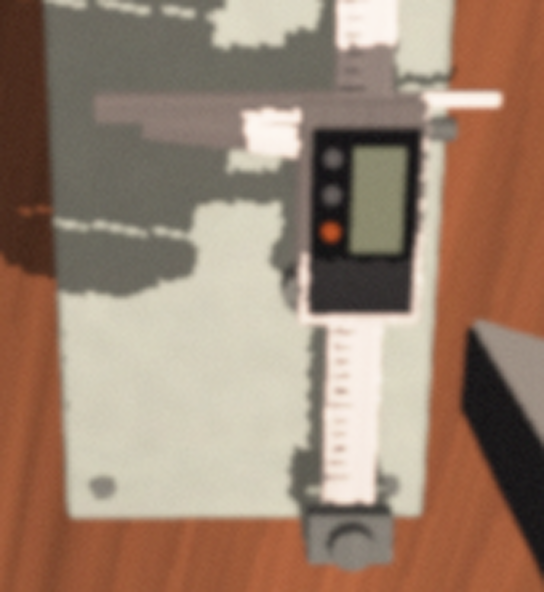

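```bash
cat > cal3.py <<'E'
from h import *
from scipy.optimize import least_squares
from cal2 import inv,w
pose=json.load(open("pics/w7.json"))
a=lambda u,v:(u/4.5+255,v/4.5+40)
b=lambda u,v:(u/3.2+255,v/3.2+170)
pts=[(a(40,42),-.07,.16,.012),(a(668,40),.07,.16,.012),(b(68,518),-.07,-.16,.012),(b(423,516),.07,-.16,.012)]
def res(p):
    r=[]
    for uv,x,y,z in pts: r+=list((inv(p,at("wrist",uv,z,pose))-[x,y])*1000)
    return r
s=least_squares(res,[.53,.125,.196]);p=s.x
if __name__=="__main__":
    print(p.round(4),s.fun.round(2))
    q=[inv(p,at("wrist",a(*u),.112,pose)) for u in [(130,375),(212,225),(378,225),(460,373),(370,520),(215,520)]]
    q=np.array(q);print("hex c",q.mean(0).round(4),"AF",(q[1:3,1].mean()-q[4:,1].mean()).round(4)); print(q.round(4))
    print("yaw",np.degrees([np.arctan2(*(q[3]-q[0])[::-1]),np.arctan2(*(q[2]-q[1])[::-1]),np.arctan2(*(q[4]-q[5])[::-1])]))
    print("fixed",[inv(p,at("wrist",a(*u),.048,pose)).round(4) for u in[(118,240),(740,238)]])
    print("moving",[inv(p,at("wrist",b(*u),.048,pose)).round(4) for u in[(95,95),(425,94),(500,93)]])
    print("slide",[inv(p,at("wrist",b(*u),.057,pose)).round(4) for u in[(300,322),(420,320)]])
    y=inv(p,at("wrist",b(425,94),.048,pose))[1]
    T=w(p,.035,.0145-.036,.053)
    Rm=R.from_rotvec(pose[1]).as_matrix();print("grip",T,"shift",Rm.T@(T-pose[0]),"ydeg",np.degrees(np.arctan2(Rm[1,1],Rm[0,1])),"want",np.degrees(p[2]))
E
python3 cal3.py
```

```text
[0.5305 0.1248 0.1998] [ 1.35 -1.17 -1.39 -1.45  0.51  1.27 -0.47  1.36]
hex c [-0.014   0.0865] AF 0.0474
[[-4.170e-02  8.680e-02]
 [-2.740e-02  1.102e-01]
 [-1.000e-04  1.100e-01]
 [ 1.400e-02  8.680e-02]
 [-1.000e-03  6.260e-02]
 [-2.780e-02  6.280e-02]]
yaw [ 0.0296788  -0.29759274 -0.30392924]
fixed [array([-0.0494,  0.1147]), array([0.0775, 0.1145])]
moving [array([-0.0496,  0.0158]), array([0.0537, 0.0156]), array([0.0772, 0.0158])]
slide [array([ 0.0153, -0.0574]), array([ 0.0542, -0.0569])]
grip [0.5690853  0.11069492 0.053     ] shift [-0.01643344  0.05130359  0.17191951] ydeg 11.174876586318284 want 11.44702496948809
```

```bash
python3 -m handwheel '[[[-0.008,0.025,0.01],0],[[-0.0155,0.051,0.04],0],[[-0.0155,0.051,0.08],0],[[-0.0155,0.051,0.11],0],[[-0.0155,0.051,0.12],0]]' 0.07 && python3 -m handwheel '[[[0,0,0],0],[[0,0,0],0]]'; python3 snap.py wrist w8; python3 snap.py scene s8;python3 snap.py side d8; python3 - <<'E'
from h import *
a=cv2.imread("pics/s8.png")[150:300,320:480];b=cv2.imread("pics/d8.png")[130:280,230:390]
cv2.imwrite("pics/sd8.png",cv2.resize(np.hstack([a,b]),None,fx=2.5,fy=2.5,interpolation=cv2.INTER_CUBIC))
E
```

```text
time_s: 11.2
eef_pos: [0.5662, 0.1114, 0.1012]
ee_rot: [-1.991, -2.424, 0.007]
force: [-0.5, -0.4, -0.2]
gripper_width: 0.747
time_s: 11.4
eef_pos: [0.5696, 0.1116, 0.1059]
ee_rot: [1.992, 2.427, 0.003]
force: [0.8, -0.6, 1.0]
gripper_width: 0.742
11.4 [0.5696 0.1116 0.1059] [1.9922 2.4268 0.0027] [ 0.81 -0.61  0.98] [-0.044 -0.037 -0.037] 0.7415199371096872
11.45 [0.5699 0.1116 0.1064] [1.9917 2.4262 0.0039] [ 1.05 -0.47  0.9 ] [-0.026 -0.011 -0.025] 0.7456794180699393
11.5 [0.5699 0.1116 0.1066] [1.9915 2.4261 0.0042] [-0.94  0.03  0.53] [ 0.011 -0.081 -0.008] 0.7477603554378235
```

View pics/w8.png

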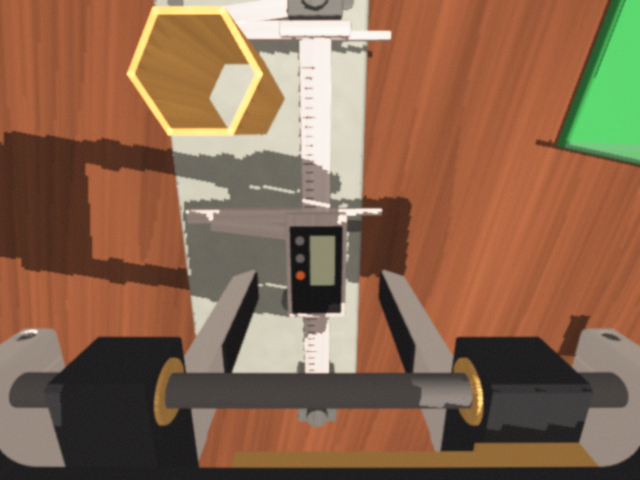

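View pics/sd8.png

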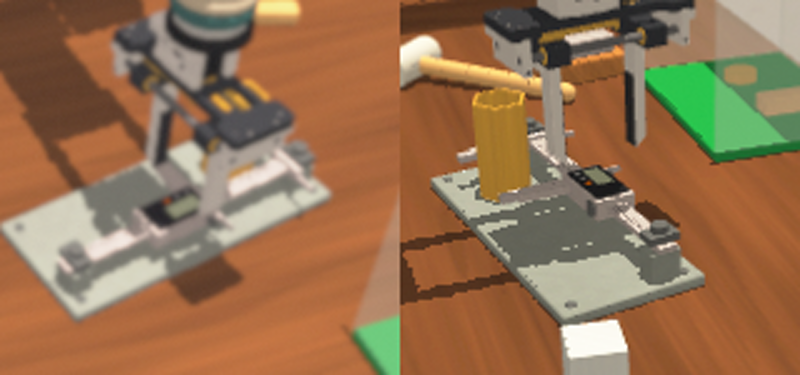

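```bash
python3 -m handwheel '[[[0,0,0.012],0],[[0,0,0.026],0],[[0,0,0.04],0],[[0,0,0.05],0],[[0,0,0.052],0]]' && python3 -m handwheel '[[[0,0,0],0],[[0,0,0],0]]' ; python3 snap.py wrist w9
```

```text
time_s: 12.05
eef_pos: [0.5677, 0.1112, 0.0512]
ee_rot: [-1.992, -2.427, 0.002]
force: [-0.7, -0.7, 0.0]
gripper_width: 0.744
time_s: 12.25
eef_pos: [0.5691, 0.1113, 0.0531]
ee_rot: [1.993, 2.427, 0.001]
force: [-0.7, -0.7, -0.1]
gripper_width: 0.744
12.25 [0.5691 0.1113 0.0531] [1.9929e+00 2.4274e+00 1.3000e-03] [-0.71 -0.67 -0.07] [ 0.068 -0.061 -0.004] 0.7444437167093255
```

View pics/w9.png

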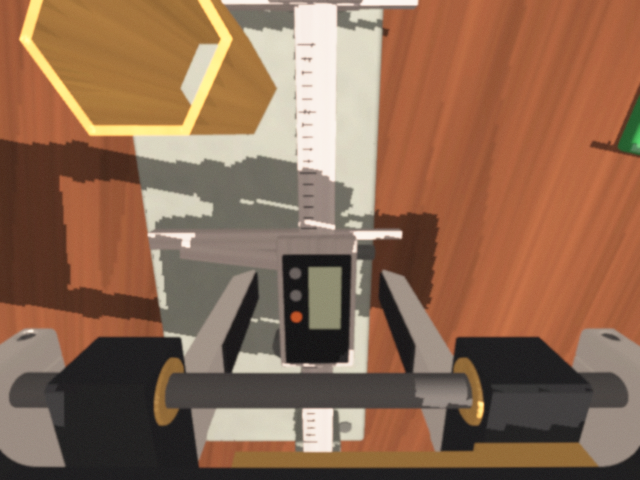

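```bash
python3 -m handwheel '[[[0,0,0],0],[[0,0,0],0],[[0,0,0],0],[[0,0,0],0],[[0,0,0],0]]' 0.036 5 && python3 -m handwheel '[[[0,0,0],0],[[0,0,0],0],[[0,0,0],0]]'; python3 snap.py wrist w10
```

```text
time_s: 12.8
eef_pos: [0.5683, 0.1112, 0.0527]
ee_rot: [-1.993, -2.428, 0.001]
force: [-1.4, -0.8, 0.9]
gripper_width: 0.428
time_s: 13.1
eef_pos: [0.5683, 0.1113, 0.0527]
ee_rot: [-1.993, -2.428, 0.001]
force: [-1.9, -0.4, 2.2]
gripper_width: 0.428
13.1 [0.5683 0.1113 0.0527] [-1.9931e+00 -2.4280e+00  6.0000e-04] [-1.87 -0.36  2.2 ] [-0.085  0.306  0.022] 0.4281166507912589
```

View pics/w10.png

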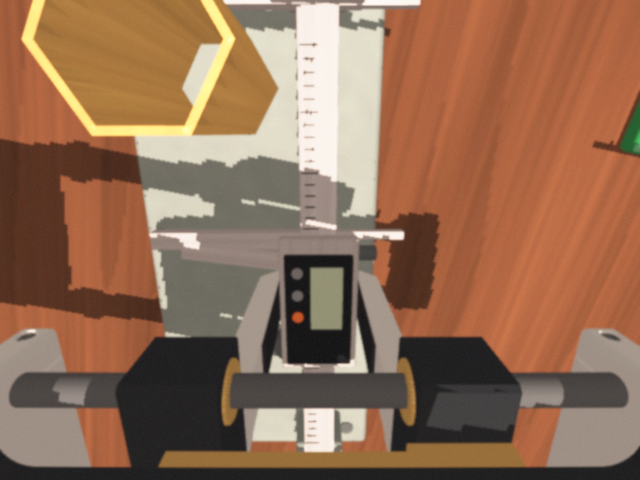

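```bash
python3 -m handwheel '[[[0.002,0,0],0],[[0.005,0,0],0],[[0.009,0,0],0],[[0.012,0,0],0],[[0.015,0,0],0]]'; python3 snap.py wrist w11
```

```text
time_s: 13.65
eef_pos: [0.5653, 0.1263, 0.0526]
ee_rot: [-1.993, -2.428, 0.001]
force: [-2.8, -2.9, 4.0]
gripper_width: 0.424
13.65 [0.5653 0.1263 0.0526] [-1.9929e+00 -2.4283e+00  9.0000e-04] [-2.77 -2.93  4.04] [-0.548  0.541  0.009] 0.4238791063091658
```

View pics/w11.png

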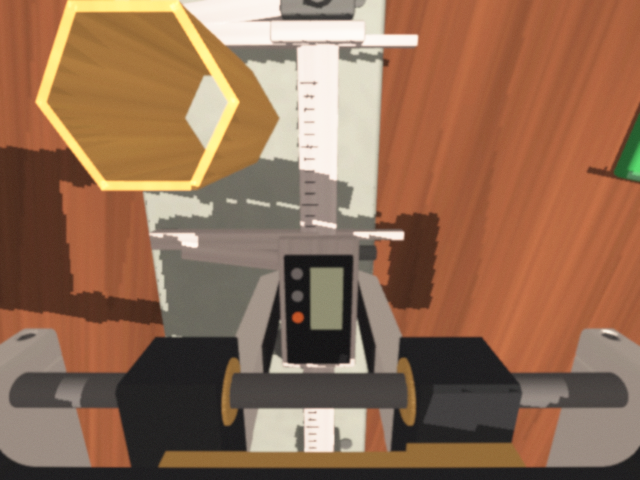

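```bash
python3 -m handwheel '[[[0.003,0,-0.0003],0],[[0.006,0,-0.0005],0],[[0.009,0,-0.0005],0],[[0.012,0,-0.0005],0],[[0.015,0,-0.0005],0]]' &&  python3 -m handwheel '[[[0.003,0,0],0],[[0.006,0,0],0],[[0.008,0,0],0],[[0.01,0,0],0],[[0.011,0,0],0]]'; python3 snap.py wrist w12; python3 snap.py side d12; python3 snap.py scene s12; python3 - <<'E'
from h import *
a=cv2.imread("pics/s12.png")[150:300,320:480];b=cv2.imread("pics/d12.png")[130:280,230:390]
cv2.imwrite("pics/sd12.png",cv2.resize(np.hstack([a,b]),None,fx=2.5,fy=2.5,interpolation=cv2.INTER_CUBIC))
E
```

```text
time_s: 14.2
eef_pos: [0.5623, 0.1409, 0.0527]
ee_rot: [-1.993, -2.428, 0.001]
force: [-2.9, -3.0, -0.4]
gripper_width: 0.427
time_s: 14.7
eef_pos: [0.5602, 0.1516, 0.0527]
ee_rot: [-1.993, -2.428, 0.001]
force: [-3.3, -2.6, -3.2]
gripper_width: 0.425
14.7 [0.5602 0.1516 0.0527] [-1.9930e+00 -2.4277e+00  1.0000e-03] [-3.35 -2.56 -3.16] [-0.529  0.442  0.003] 0.4246939903748778
14.75 [0.5601 0.1518 0.0527] [-1.9929e+00 -2.4276e+00  8.0000e-04] [-2.72 -1.68 -3.56] [-0.309  0.469  0.087] 0.427395620138812
14.8 [0.5601 0.1518 0.0527] [-1.9929e+00 -2.4274e+00  7.0000e-04] [-3.8  -1.28 -3.64] [-0.322  0.489  0.042] 0.42437541684315766
```

View pics/w12.png

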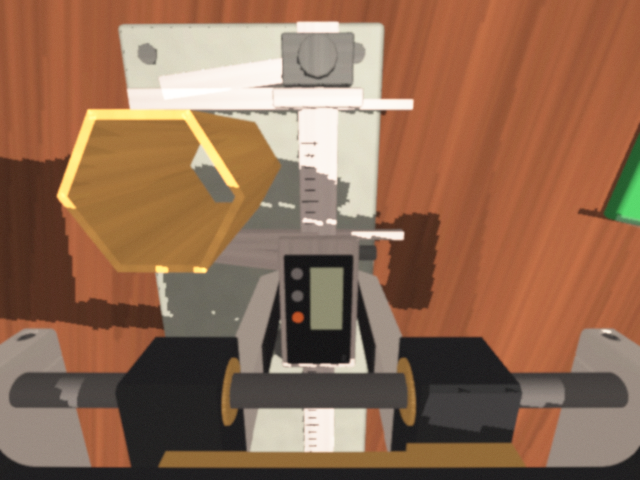

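View pics/sd12.png

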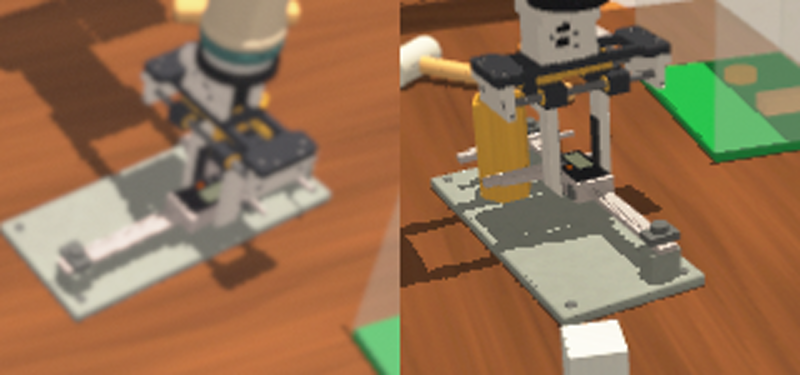

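```bash
python3 -m handwheel '[[[0.001,-0.0003,0.0003],0],[[0.002,-0.0003,0.0003],0],[[0.003,-0.0003,0.0003],0],[[0.004,-0.0003,0.0003],0]]'; for i in 1 2 3; do python3 -c "
from workcell import robot
s=robot.observe();print(s['force'].round(2),s['moment'].round(3))"; python3 -m handwheel '[[[0.0005,0,0],0],[[0.001,0,0],0]]'; done
```

```text
time_s: 15.25
eef_pos: [0.5594, 0.1553, 0.0527]
ee_rot: [-1.993, -2.428, 0.0]
force: [-2.6, -3.7, -2.7]
gripper_width: 0.426
[-2.58 -3.67 -2.71] [-0.54   0.619  0.043]
time_s: 15.45
eef_pos: [0.5592, 0.1564, 0.0527]
ee_rot: [-1.993, -2.428, 0.0]
force: [-3.0, -2.0, -3.2]
gripper_width: 0.426
[-3.03 -2.01 -3.22] [-0.531  0.601  0.02 ]
time_s: 15.65
eef_pos: [0.559, 0.1573, 0.0527]
ee_rot: [-1.993, -2.428, 0.0]
force: [-3.4, -3.0, -3.4]
gripper_width: 0.424
[-3.36 -3.02 -3.38] [-0.51   0.626  0.03 ]
time_s: 15.85
eef_pos: [0.5589, 0.1577, 0.0527]
ee_rot: [1.992, 2.428, -0.002]
force: [-3.3, -4.9, -3.8]
gripper_width: 0.423
```

```bash
for i in 1 2; do python3 -m handwheel '[[[0.0005,0,0],0],[[0.001,0,0],0]]';python3 -c "
from workcell import robot
s=robot.observe();print(s['force'].round(2),s['moment'].round(3))";  done; python3 snap.py wrist w13
```

```text
time_s: 16.05
eef_pos: [0.5588, 0.1585, 0.0527]
ee_rot: [1.992, 2.428, -0.002]
force: [-2.7, -5.3, -3.3]
gripper_width: 0.425
[-2.75 -5.34 -3.31] [-0.88   0.645  0.146]
time_s: 16.25
eef_pos: [0.5586, 0.1594, 0.0527]
ee_rot: [1.992, 2.428, -0.002]
force: [-2.6, -5.1, -2.7]
gripper_width: 0.422
[-2.64 -5.15 -2.69] [-0.928  0.537  0.151]
16.25 [0.5586 0.1594 0.0527] [ 1.9917e+00  2.4282e+00 -2.0000e-03] [-2.64 -5.15 -2.69] [-0.928  0.537  0.151] 0.422304494612343
```

View pics/w13.png

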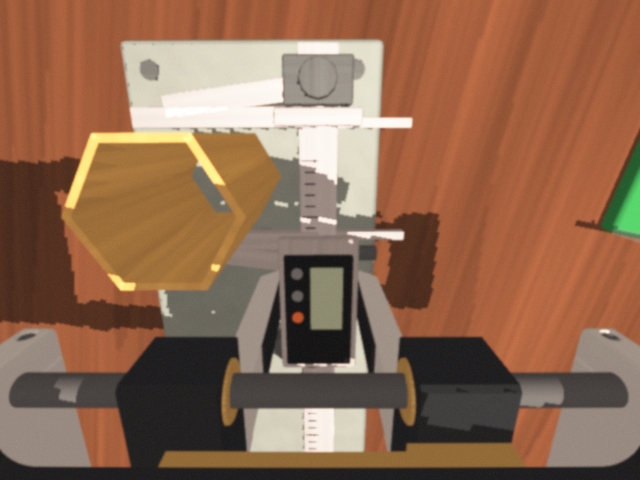

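```bash
cat > f.py <<'E'
from workcell import robot
s=robot.observe();f=s['force'];print("Fy",round(float(-.196*f[0]+.981*f[1]),2),"y",(s['eef_pos'][1]).round(5),s['moment'].round(3))
E
python3 -m handwheel '[[[0.0005,0,0],0],[[0.001,0,0],0]]' >/dev/null; python3 f.py; python3 -m handwheel '[[[0.0005,0,0],0],[[0.0005,0,0],0]]' >/dev/null; python3 f.py; python3 -m handwheel '[[[0.0005,0,0],0],[[0.0005,0,0],0]]' >/dev/null; python3 f.py
```

```text
Fy -5.3 y 0.16037 [-0.845  0.603  0.145]
Fy -4.25 y 0.16098 [-0.883  0.536  0.087]
Fy -4.4 y 0.16145 [-0.882  0.574  0.075]
```

```bash
for i in 1 2 3; do python3 -m handwheel '[[[0.0004,0,0],0],[[0.0004,0,0],0]]' >/dev/null; python3 f.py; done
```

```text
Fy -4.78 y 0.16175 [-0.948  0.593  0.127]
Fy -5.5 y 0.16181 [-1.113  0.564  0.091]
Fy -6.55 y 0.16191 [-1.243  0.473  0.054]
```

```bash
python3 f.py; python3 snap.py wrist w14; python3 f.py; python3 snap.py side d14; python3 f.py; python3 snap.py scene s14; python3 - <<'E'
from h import *
crop('pics/w14.png',50,40,430,250,2.1,'pics/w14c.png')
a=cv2.imread("pics/s14.png")[150:300,320:480];b=cv2.imread("pics/d14.png")[130:280,230:390]
cv2.imwrite("pics/sd14.png",cv2.resize(np.hstack([a,b]),None,fx=2.5,fy=2.5,interpolation=cv2.INTER_CUBIC))
E
```

```text
Fy -6.55 y 0.16191 [-1.243  0.473  0.054]
17.5 [0.5581 0.1619 0.0528] [ 1.9906  2.4279 -0.0033] [-2.74 -7.23 -3.65] [-1.243  0.473  0.054] 0.42606942843803436
Fy -5.87 y 0.16191 [-1.203  0.468  0.096]
17.55 [0.5581 0.1619 0.0527] [ 1.9906  2.4279 -0.0033] [-2.42 -6.47 -3.02] [-1.203  0.468  0.096] 0.4272138922980425
Fy -6.51 y 0.16189 [-1.318  0.439  0.103]
17.6 [0.5581 0.1619 0.0527] [ 1.9907  2.4279 -0.0033] [-2.6  -7.16 -3.09] [-1.318  0.439  0.103] 0.42252811178495797
```

View pics/w14c.png

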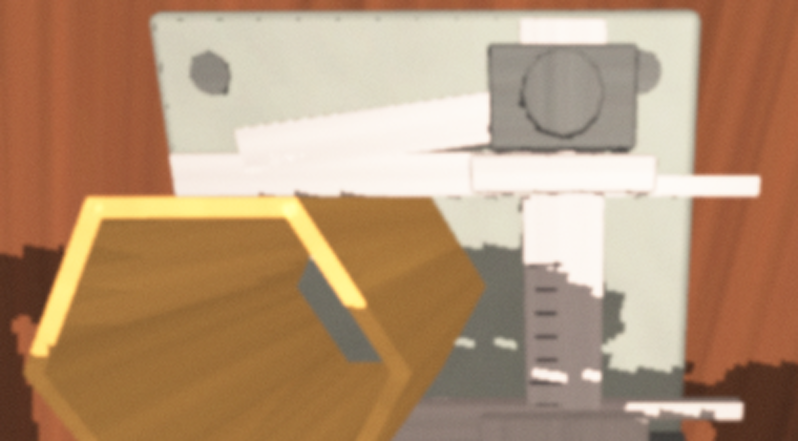

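View pics/sd14.png

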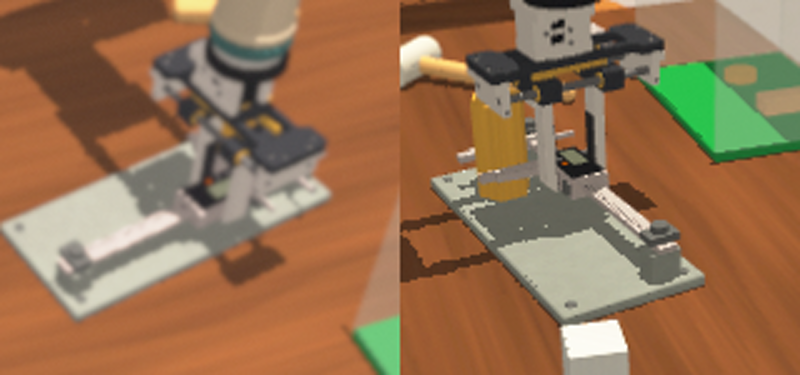

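```bash
python3 -m handwheel '[[[0,0,0],0],[[0,0,0],0]]' 0.036 3; python3 f.py; python3 -m handwheel '[[[0,0,0],0],[[0,0,0],0],[[0,0,0],0]]' 0.056; python3 f.py; python3 snap.py wrist w15; python3 -c "
from h import *
crop('pics/w15.png',50,40,430,390,1.7,'pics/w15c.png')"
```

```text
time_s: 17.85
eef_pos: [0.558, 0.1626, 0.0529]
ee_rot: [1.992, 2.428, -0.002]
force: [-3.5, -4.9, -2.5]
gripper_width: 0.427
Fy -4.13 y 0.16255 [-0.899  0.602  0.095]
time_s: 18.15
eef_pos: [0.5599, 0.1643, 0.0538]
ee_rot: [1.992, 2.426, 0.006]
force: [-0.3, -0.5, -0.2]
gripper_width: 0.593
Fy -0.45 y 0.16427 [-0.022 -0.025  0.074]
18.15 [0.5599 0.1643 0.0538] [1.9923 2.426  0.0063] [-0.31 -0.52 -0.17] [-0.022 -0.025  0.074] 0.5927800237841168
```

View pics/w15c.png

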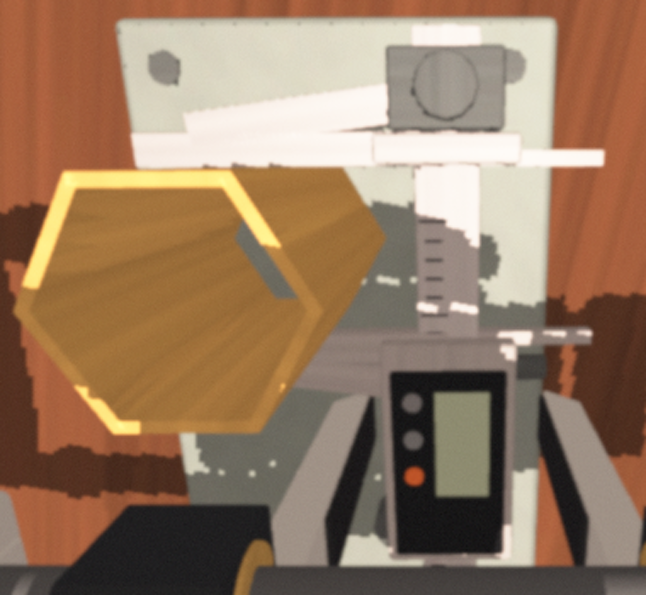

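```bash
python3 -m handwheel '[[[0,0,-0.005],0],[[0,0,-0.02],0],[[0,0,-0.05],0],[[0,0,-0.09],0],[[0,0,-0.13],0]]' 0.06 && python3 -m handwheel '[[[-0.02,-0.03,-0.03],0],[[-0.02,-0.05,-0.04],0],[[-0.02,-0.05,-0.04],0],[[-0.02,-0.05,-0.04],0]]' 0.094; python3 snap.py wrist w16; python3 -c "
from h import *
crop('pics/w16.png',230,60,430,210,4,'pics/w16c.png')"
```

```text
time_s: 18.7
eef_pos: [0.5579, 0.1636, 0.1843]
ee_rot: [-1.993, -2.428, -0.001]
force: [1.1, -0.1, -0.1]
gripper_width: 0.639
time_s: 19.1
eef_pos: [0.5132, 0.1343, 0.2233]
ee_rot: [1.993, 2.427, 0.003]
force: [-0.2, 0.7, -0.7]
gripper_width: 0.941
19.1 [0.5132 0.1343 0.2233] [1.9927 2.4269 0.003 ] [-0.19  0.67 -0.73] [-0.01  -0.014 -0.032] 0.9406739863078767
```

View pics/w16.png

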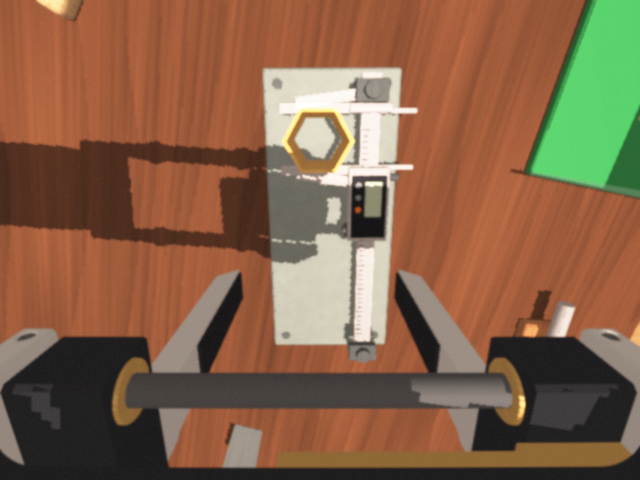

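View pics/w16c.png

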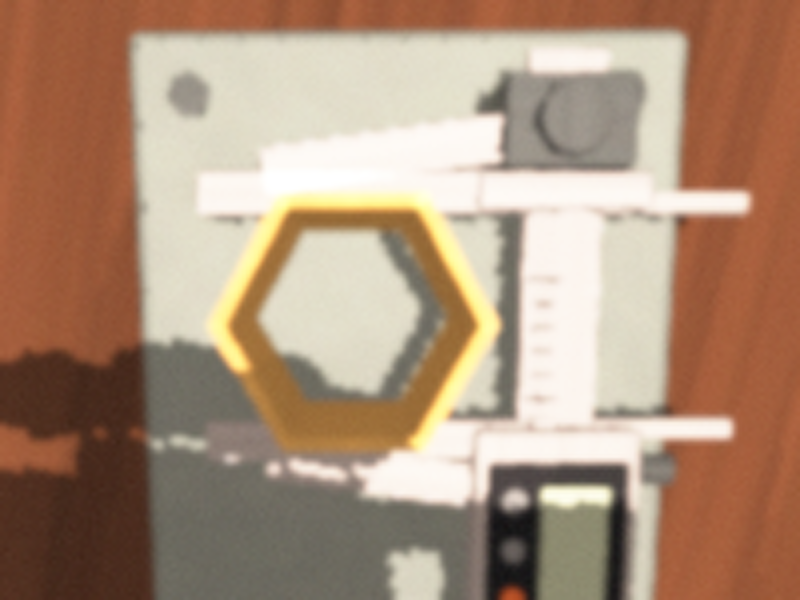

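```bash
python3 - <<'E'
from h import *
from cal2 import inv
pose=json.load(open("pics/w16.json"));p=np.array([.5305,.1250,.1975])
a=lambda u,v,z=.048:inv(p,at("wrist",(u/4+230,v/4+60),z,pose))
q=np.array([a(*u,.112) for u in [(210,325),(285,198),(425,198),(500,323),(418,447),(287,450)]])
print(q.round(4),q.mean(0).round(4),"AF",(q[1:3,1].mean()-q[4:,1].mean()).round(4))
print("yaw",[np.degrees(np.arctan2(*(q[i]-q[j])[::-1])).round(2) for i,j in((3,0),(2,1),(4,5))])
f=[a(200,214),a(748,213)];m=[a(210,425),a(440,420),a(730,420)];print(np.round(f,4).tolist(),np.round(m,4).tolist(),"opening",f[0][1]-m[1][1])
E
```

```text
[[-0.0419  0.0909]
 [-0.0272  0.1138]
 [-0.001   0.1137]
 [ 0.0136  0.0912]
 [-0.0018  0.0677]
 [-0.0276  0.0672]] [-0.0143  0.0907] AF 0.0463
yaw [np.float64(0.25), np.float64(-0.11), np.float64(1.16)]
[[-0.0498, 0.1144], [0.0774, 0.1144]] [[-0.0491, 0.0662], [0.0066, 0.0672], [0.0769, 0.0671]] opening 0.04717108333220063
```

```bash
python3 -m handwheel '[[[0,0,0],0],[[0,0,0],0],[[0,0,0],0]]'; python3 snap.py side d17
```

```text
time_s: 19.45
eef_pos: [0.513, 0.1342, 0.2219]
ee_rot: [-1.993, -2.428, 0.001]
force: [-0.1, 0.2, 0.3]
gripper_width: 1.0
19.45 [0.513  0.1342 0.2219] [-1.9926e+00 -2.4276e+00  1.4000e-03] [-0.13  0.23  0.26] [-0.046  0.058 -0.048] 0.9995856824859125
```

View pics/d17.png

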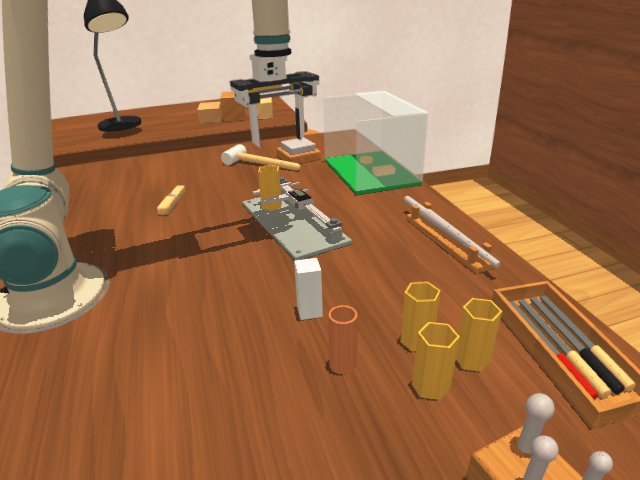

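The tube stands upright between the jaws at (270,187). The copper tube (343,340) and the square bar (308,290) are where they started. I'm handing the job in.

```bash
python3 -c "
from workcell import robot
print(robot.job_done())"
```

```text
the job is handed in; nothing more can be done
None
```

The leftmost hexagonal brass tube now stands on the caliper's base plate, lightly held between both jaws. I handed the job in at about 19.5 s of the 58 s allowed.

**What I did:** I gripped the tube by its flats and set it down about 5 mm short of the fixed jaw. I then took the slide at its grip point with 5 N and moved it up. It dragged at about 2.3 N, pushing the tube took about 2 N more, and it stalled against the fixed jaw at about 6.5 N in total. That puts an estimated 4 N of jaw pressure on the tube, which should have dropped to about 2 N when I released the slide. The arm is clear of the caliper.

**Last checks, from the pictures:**

| Check | Measured | Required |
|---|---|---|
| Tube centre, caliper x | about -14 mm | -42 to -3 mm |
| Flats square to the jaws | 0.25° and 0.1° on two of three lines, 1.2° on the third (edge partly in shadow) | within 2.9° (0.05 rad) |
| Moving jaw tilt | about 0.01 rad | within 0.025 rad |
| Gap between the jaws | 47.2 mm, tube 46.3 to 47.4 mm across flats | both jaws touching |

The copper tube and square bar are standing where they were. No check failed.

I could not measure the final contact force at each jaw. It is inferred from the push force and the matching gap.

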